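# Push a failed module through the reject flap

### The arm

A 6-joint arm with a two-finger parallel gripper is mounted at the origin on the work surface. World frame = base frame: x ahead of the robot, y to its left, z up, the work surface at z = 0. Lengths are in mm, angles in degrees, forces in N, time in s.
With the tool pointing down it reaches from about 350 to 850 mm from the base axis. Payload 8.1 kg.
Tool frame: the origin (TCP) lies on the centre line of the jaws, within the pads' length; the fingertips stand 11 mm ahead of it and the grasp point (between the pads) lies 8 mm behind it; z points along the fingers, y is the direction in which the jaws open and shut (so a half turn about z gives the same grasp; the last joint's range is limited). The gripper opens to 85 mm and grips with 20 to 120 N. Pads are 22 mm wide; open, the fingers measure 114 mm over their backs; the gripper's body (76 mm by 85 mm) begins 54 mm behind the grasp point. The pads swing forward as they close: fully open they stand 13 mm farther back than shut.
Start: joints at [67.3, 7.471, 85.268, -0, 87.261, -4.893], TCP at [183.471, 571.265, 242.292] pointing down, gripper open.
Joint ranges: [-169.43, 169.43], [-51.17, 129.36], [1.28, 143.12], [-76.62, 256.62], [0, 156.53], [-152.29, 152.29]. Speed limits (degrees/s): [136.94, 136.94, 159.86, 180, 180, 180].

### API

Orientations are given as [roll, pitch, yaw] about the fixed x, y, z axes, in that order (R = Rz(yaw) Ry(pitch) Rx(roll)).
In Python, from bench import telemetry, viewer, r gives the robot as it stands.
- The arm moves only by the shell command python3 -m inch 'ROWS' [FORCE]. ROWS is JSON, a list of rows, each a list of 3 entries, a list of its own where there are three numbers: the shift along the tool's x, y, z in cm, then the turn, a rotation vector about the tool's x, y, z in rad, then the opening, from 0 (shut) to 1 (fully open). A call has 1 to 20 rows; each row is the pose to reach, as a shift and turn from the pose commanded when the call began, along the tool's axes at that moment; what a row does not reach only later rows make up. A row lasts 1/10 s, in which the tool goes at most 50 mm and 8.59 degrees, less where a joint would pass 70% of its speed; a pose out of reach is approached as far as the arm can. A call with a gripper value outside its range is refused whole. The fingers move at their own pace and stop on an object; FORCE is the grip in N (left out, the last holds). Time passes only in rows, so rows that repeat a pose let the fingers close. It gives the time, the measured TCP pose, the force and the opening at its end, in the units of the state.
- telemetry.sense(): the state, without advancing time (a new reading comes with each control period).
- viewer.snapshot(name): name is "scene" or "top" or "wrist"; returns the picture (384x512x3 uint8, red, green, blue); there is no depth.
- viewer.camera_model(name): a dict with "fx", "fy", "cx", "cy" (pixels), "cam_to_world" (4x4, takes a point from camera to world coordinates); the wrist camera has in their place "mount" (4x4, takes a point from camera to tool coordinates, whose origin is the TCP and whose axes are the flange's). Camera axes: x right, y down, z forward; pixel columns grow to the right and rows downward; lengths in mm; the calibration is good to about 2 mm. The wrist camera is an equidistant fisheye: a pixel r from the principal point sees the ray r / f radians off the axis. A picture is of the moment at which its call begins: read the wrist's pose just before it. camera_model takes no time and is no camera call.
- r.hand_in(): hands the job in, once; it reports no verdict.
The state is a dict: "time": time; "joint_pos": joint angles; "qd": joint speeds; "joint_efforts": joint torques, N m; "tool_pos": TCP position; "tcp_rot": TCP orientation; "ft_force": force on the tool from outside, world axes, zero at the start; "wrist_torque": the same for the moment, N m; "finger_gap": finger opening in mm.
Only numpy, scipy, OpenCV 4.12 (cv2) and the standard library are available. Lean on these libraries where they do the work, as an engineer would, in place of code of your own. Each camera call takes 0.05 s, during which the arm holds its last target.

### The job

Dispose of the failed module (red mark), which lies in the lane of the reject station: with one finger push the yellow self-closing flap open and keep it open, and meanwhile with the other finger push the module along the lane and through the doorway, so that it drops into the red tray and the flap closes behind it. Only slide the module, never lift it, and do not let it push against the flap. Leave the good module (green mark) and everything else where it is.

Things in the scene. Friction and masses are not known exactly. Their poses are not given: they have to be found in the camera images.
- station: Fixed cream reject station; place and yaw differ each time. Origin on the table under the middle of the threshold; +x: the way the module is pushed, z up. All offsets below are in this frame, in mm. Level deck 80 above the table, x -170 to 8, y -182 to 110. At x = 8 it ends in a steep slide (57 deg) into the tray: a module more than half over the edge slides down by itself, below the flap.
- lane_start (a point): Robot-side end of the lane at station (-165, -15, 80), on the deck. The lane (steel strip along +x, centre line y = -15) lies between two guide rails 6 high and 6 wide, 46 apart inside (y -38 to 8), x -167 to -4. Things up to 45 high stand on the deck at y below -70.
- doorway (a point): Point on the deck at the threshold, station (0, 20, 80). The doorway lies in the plane x = 0 between two dark posts (20 in x, 16 in y, tops 40 above the deck, 120 above the table): latch post y -66 to -50, hinge post y 94 to 110. No lintel: fingers pass through from above.
- tray_center (a point): Middle of the floor of the red open tray behind the doorway, station (96, 16, 6): floor 6 and rim 46 above the table, x 8 to 184, y -78 to 110. The rim is below deck level.
- flap (a joint): Opening of the yellow flap (rad): 0 shut, at most 1.65; swings to +x only. Vertical hinge at station (0, 90); shut, it spans y 90 to -44 in the plane x = 0, 4 thick, 4 to 40 mm above the deck. A spring shuts it (0.10 N m shut, 0.18 wide open; damper 0.04 N m s/rad): about 3 N at the pad opens it, 1 to 3 N more in motion. Released it shuts in under 2 s.
- flap_pad (a point): Centre of the dark rubber patch (24 x 26 mm) on the robot's side of the flap, where a finger pushes it: 33 mm from the hinge axis, 22 mm above the deck; at station (-3, 57, 102) when shut. It moves with the flap.
- reject_center (a point): Centre of the failed module in the lane: an upright round puck, 40 mm across and 30 mm high, 0.12 kg or so, black base, aluminium fins, red mark on top. It slides easily (friction on deck, rails and slide about 0.2); the centre is 15 mm above the deck.
- good_center (a point): Centre of the good module, alike but with a green mark; it stands on the deck beside the lane and stays there.
- screw_jar: Small clear jar on the deck beside the lane, 34 mm across, 42 mm high; origin under its centre. Leave it alone.
- driver: Screwdriver lying on the table; leave it alone.
- spool: White ring spool on the table, 90 mm across, 22 mm high; leave it alone.
- cleaner: Blue bottle on the table, 44 mm across, 110 mm high; leave it alone.
- brush: Brush lying on the table; leave it alone.
- cup: Grey cup on the table, 70 mm across, 70 mm high; leave it alone.
Things that resemble listed ones, but are neither listed nor needed, are in the scene too. What is shaped like the part that bears reject_center but brown or purple is not meant.

How it is judged:
By the outcome, as a careful person would: the job done as asked, in the order asked, and still so for the second after the job is handed in, with the robot touching nothing.
It also fails if it takes over 38 s, if anything falls off the work surface, if the arm or the gripper's body presses on something with over 40 N, if the wrist force passes 120 N, or if a joint passes its speed limit or range.

## Working session

There is one attempt and no reset: what is moved stays moved. The work goes in short steps, Python scripts to look and compute and a shell command to move; the robot and the scene stay as the last step left them, time stands still between calls to the robot, and variables do not carry over. Pictures are saved under pics/ and viewed, and the job is handed in when it is done.

```bash
ls; mkdir -p pics; python3 - <<'E'
from bench import telemetry, viewer, r
import cv2
print(telemetry.sense())
for n in ["scene","top","wrist"]:
    im=viewer.snapshot(n); cv2.imwrite(f"pics/{n}0.png",im[:,:,::-1]); 
    m=viewer.camera_model(n); print(n,m)
E
```

```text
pics
{'time': 0.0, 'joint_pos': array([ 6.72990300e+01,  7.51684733e+00,  8.53319565e+01,  9.00088927e-04,
        8.72609963e+01, -4.89355230e+00]), 'qd': array([ 0.10005161,  0.08136601,  0.02034921, -0.0269503 ,  0.10606165,
       -0.06191042]), 'joint_efforts': array([-4.81081242e-04, -5.69407690e+01, -5.00549126e+01, -2.96457520e-04,
        1.45886501e-02, -3.14875763e-05]), 'tool_pos': array([183.25735173, 570.7537662 , 241.20062389]), 'tcp_rot': array([-1.79890677e+02, -1.02621769e-02,  1.62192529e+02]), 'ft_force': array([-0.15755587, -0.43650913, -0.30562119]), 'wrist_torque': array([-0.02973855,  0.02902115,  0.04210661]), 'finger_gap': 85.29748786264454}
scene {'fx': 370.8134685305297, 'fy': 370.8134685305297, 'cx': 258.32801913139156, 'cy': 192.00642303213638, 'cam_to_world': array([[ 8.34673855e-01,  4.06373421e-01, -3.71725972e-01,
         8.64575915e+02],
       [ 5.50647901e-01, -6.28409947e-01,  5.49443198e-01,
        -5.48090751e+02],
       [-1.03171861e-02, -6.63295998e-01, -7.48286024e-01,
         8.42134877e+02],
       [ 0.00000000e+00,  0.00000000e+00,  0
[... 265 characters left out ...]
0164e-01,  5.60610652e-03, -8.26076551e-03,
         9.68662492e-01],
       [ 7.65653079e-03, -1.00365751e-01, -9.94921149e-01,
         1.51220147e+03],
       [ 0.00000000e+00,  0.00000000e+00,  0.00000000e+00,
         1.00000000e+00]])}
wrist {'fx': 297.3186396354542, 'fy': 297.3186396354542, 'cx': 251.96981908696134, 'cy': 191.3228262902113, 'mount': array([[ 4.62494614e-04, -9.48627225e-01, -3.16395597e-01,
         8.21645968e+01],
       [ 9.99999220e-01,  7.16700910e-05,  1.24687593e-03,
         2.16776629e-02],
       [-1.16014435e-03, -3.16395927e-01,  9.48626519e-01,
        -1.30772419e+02],
       [ 0.00000000e+00,  0.00000000e+00,  0.00000000e+00,
         1.00000000e+00]])}
```

View pics/scene0.png

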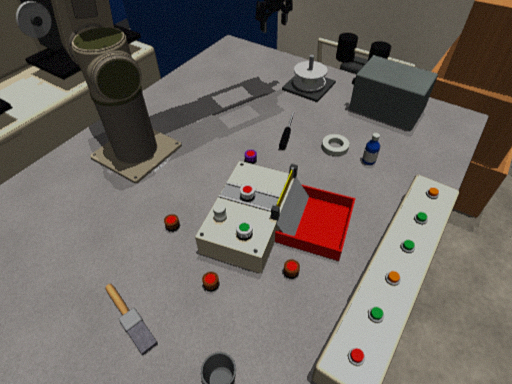

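View pics/top0.png

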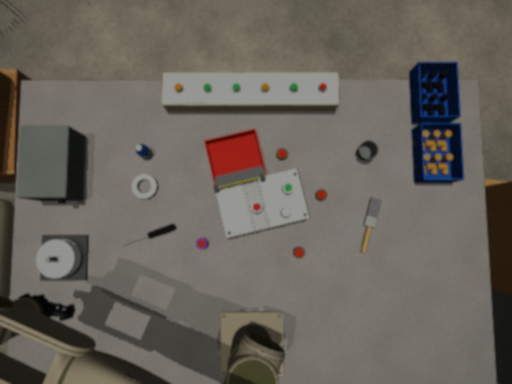

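View pics/wrist0.png

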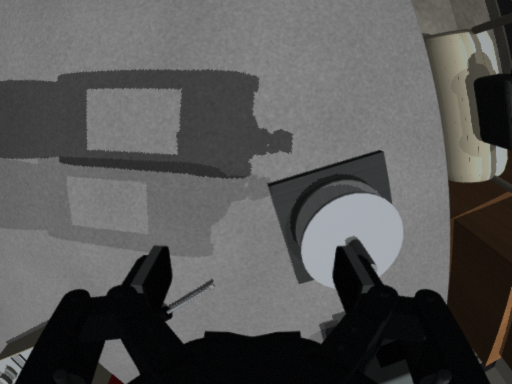

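Scene: the cream station is near (250,210), with the red tray at (315,220). Top: the red-mark puck is at about (257,207), the green at (288,188) and the jar at (285,212). The red-ish, brown and purple pucks at (282,154), (321,195), (299,252) and (202,243) stand on the table, outside the lane, so they are not meant. Next I'll enlarge the crops.

```bash
python3 - <<'E'
import cv2,numpy as np
a=cv2.imread("pics/top0.png")[120:245,195:320]; a=cv2.resize(a,None,fx=4.5,fy=4.5,interpolation=cv2.INTER_CUBIC)
cv2.imwrite("pics/top0c.png",a)
a=cv2.imread("pics/scene0.png")[150:275,190:365]; a=cv2.resize(a,None,fx=4.5,fy=4.5,interpolation=cv2.INTER_CUBIC)
cv2.imwrite("pics/scene0c.png",a)
E
```

```text
(no output)
```

View pics/top0c.png

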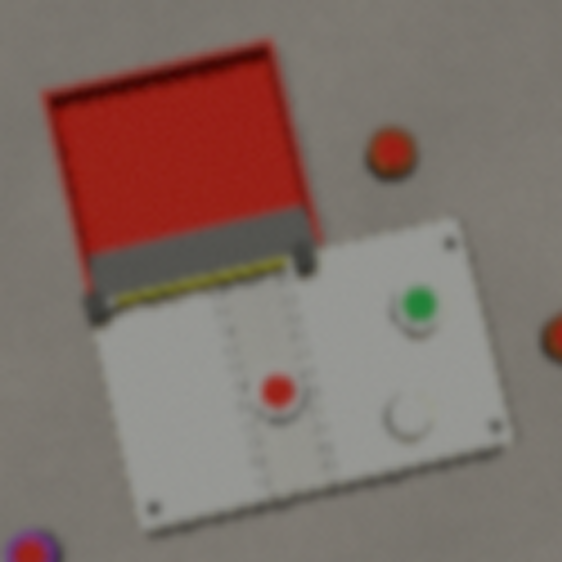

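View pics/scene0c.png

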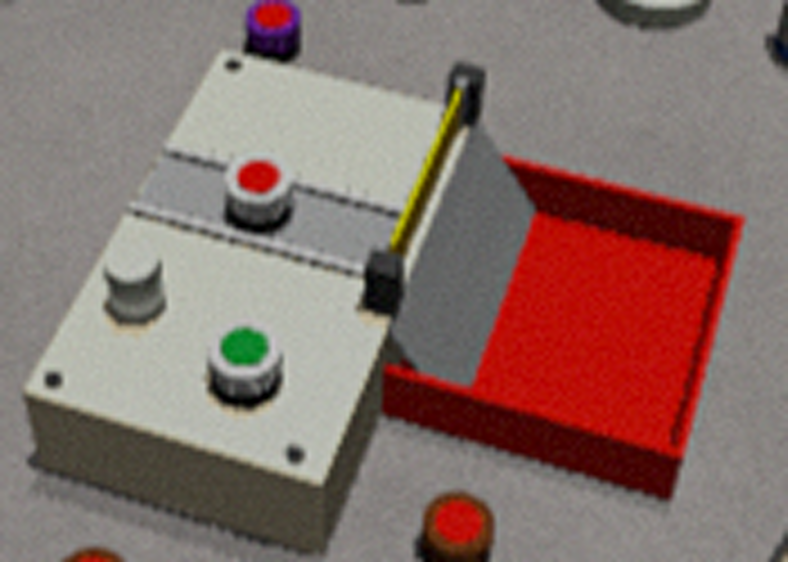

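The crops confirm it. In the top crop the puck with aluminium fins and red mark is in the lane at (278,392), the green one at (418,303) and the jar at (410,415). The brown and purple lookalikes are off the station. Now a coarse station pose from the deck corners and posts.

```bash
cat > h.py <<'E'
import numpy as np,cv2
from bench import telemetry, viewer, r
from scipy.spatial.transform import Rotation as R
def ray(name,uv,T=None):
    m=viewer.camera_model(name); u,v=uv
    x=(u-m['cx'])/m['fx']; y=(v-m['cy'])/m['fy']
    if name!='wrist':
        C=m['cam_to_world']; d=np.array([x,y,1.])
    else:
        C=T@m['mount']; th=np.hypot(x,y); s=np.sin(th)/th if th>1e-9 else 1
        d=np.array([x*s,y*s,np.cos(th)])
    return C[:3,3],C[:3,:3]@(d/np.linalg.norm(d))
def toplane(name,uv,z,T=None):
    o,d=ray(name,uv,T); return o+d*(z-o[2])/d[2]
def tcpT(s=None):
    s=s or telemetry.sense()
    T=np.eye(4);T[:3,:3]=R.from_euler('xyz',s['tcp_rot'],degrees=True).as_matrix();T[:3,3]=s['tool_pos'];return T
def project(name,P,T=None):
    m=viewer.camera_model(name)
    C=m['cam_to_world'] if name!='wrist' else T@m['mount']
    p=np.linalg.inv(C)@np.append(P,1); 
    if name!='wrist': return m['cx']+m['fx']*p[0]/p[2],m['cy']+m['fy']*p[1]/p[2]
    rr=np.hypot(p[0],p[1]);th=np.arctan2(rr,p[2]);return m['cx']+m['fx']*th*p[0]/rr,m['cy']+m['fy']*th*p[1]/rr
def fit(st,wd):
    st=np.array(st,float);wd=np.array(wd,float)[:,:2]
    a=st-st.mean(0);b=wd-wd.mean(0)
    th=np.arctan2((a[:,0]*b[:,1]-a[:,1]*b[:,0]).sum(),(a*b).sum())
    Q=np.array([[np.cos(th),-np.sin(th)],[np.sin(th),np.cos(th)]])
    t=wd.mean(0)-Q@st.mean(0)
    return th,t,Q,(st@Q.T+t-wd)
E
python3 - <<'E'
from h import *
f=lambda u,v:(u/4.5+195-.4,v/4.5+120-.4)
g=lambda u,v:(u/4.5+190-.4,v/4.5+150-.4)
st=[(-170,110),(-170,-182),(8,-182)]
w=[toplane('top',f(*p),80) for p in [(147,533),(511,440),(457,218)]]
w2=[toplane('scene',g(*p),80) for p in [(223,52),(28,392),(322,483)]]
for W in (w,w2):
    th,t,Q,res=fit(st,W); print(np.round(W,1),np.degrees(th),t,np.round(res,1))
th,t,Q,res=fit(st+st,w+w2)
print(np.degrees(th),t)
for n,q,z in [('red',f(278,391),110),('green',f(418,303),110)]:
    P=toplane('top',q,z); print(n,P,Q.T@(P[:2]-t))
for n,q,z in [('red',g(258,178),110),('green',g(245,346),110)]:
    P=toplane('scene',q,z); print(n,P,Q.T@(P[:2]-t))
print(toplane('top',f(408,408),122))
E
```

```text
[[ 364.7   78.6   80. ]
 [ 432.8 -196.7   80. ]
 [ 602.6 -158.6   80. ]] 13.634349602827088 [554.30623837  16.15279934] [[-1.6  4.4]
 [-0.8 -4.1]
 [ 2.4 -0.2]]
[[ 370.8   82.7   80. ]
 [ 437.2 -196.9   80. ]
 [ 605.2 -157.    80. ]] 13.173716233109884 [559.54616591  17.27498641] [[-1.9  2.9]
 [-1.7 -1.8]
 [ 3.6 -1.1]]
13.403694354387888 [556.92755159  16.71424541]
red [469.24565748 -20.18845816 110.        ] [-93.84795998 -15.57191359]
green [ 534.29250815 -125.0726637   110.        ] [ -54.88619818 -132.67772246]
red [469.86436594 -18.50190223 110.        ] [-92.85514297 -14.07472106]
green [ 533.50388009 -123.23052313  110.        ] [ -55.22631699 -130.70294771]
[ 455.48687636 -115.50749855  122.        ]
```

```bash
cat >> h.py <<'E'
def delta(pos,yaw):
    T=tcpT(); Rt=R.from_euler('xyz',[180,0,yaw],degrees=True).as_matrix()
    d=T[:3,:3].T@(np.array(pos)-T[:3,3])/10
    rv=R.from_matrix(T[:3,:3].T@Rt).as_rotvec()
    print('shift cm',np.round(d,2),'turn',np.round(rv,3)); return d,rv
E
python3 -c "
from h import *
delta([600,20,250],190)"
```

```text
shift cm [-56.52 -39.71  -0.8 ] turn [-0.001 -0.001 -0.485]
```

```bash
python3 -m inch '[[[-56.5,-39.7,-0.8],[0,0,-0.485],1],[[-56.5,-39.7,-0.8],[0,0,-0.485],1],[[-56.5,-39.7,-0.8],[0,0,-0.485],1],[[-56.5,-39.7,-0.8],[0,0,-0.485],1],[[-56.5,-39.7,-0.8],[0,0,-0.485],1],[[-56.5,-39.7,-0.8],[0,0,-0.485],1],[[-56.5,-39.7,-0.8],[0,0,-0.485],1],[[-56.5,-39.7,-0.8],[0,0,-0.485],1],[[-56.5,-39.7,-0.8],[0,0,-0.485],1],[[-56.5,-39.7,-0.8],[0,0,-0.485],1],[[-56.5,-39.7,-0.8],[0,0,-0.485],1],[[-56.5,-39.7,-0.8],[0,0,-0.485],1],[[-56.5,-39.7,-0.8],[0,0,-0.485],1],[[-56.5,-39.7,-0.8],[0,0,-0.485],1],[[-56.5,-39.7,-0.8],[0,0,-0.485],1],[[-56.5,-39.7,-0.8],[0,0,-0.485],1],[[-56.5,-39.7,-0.8],[0,0,-0.485],1],[[-56.5,-39.7,-0.8],[0,0,-0.485],1]]'
python3 - <<'E'
from h import *
s=telemetry.sense();np.save('T1.npy',tcpT(s));im=viewer.snapshot('wrist');cv2.imwrite('pics/w1.png',im[:,:,::-1])
s2=telemetry.sense();print(s['time'],s['tool_pos'],s['tcp_rot'],s2['tool_pos'],s['joint_pos'])
E
```

```text
time: 1.95
tool_pos: [599.5, 21.7, 250.4]
tcp_rot: [180.0, -0.0, -169.9]
ft_force: [0.4, 1.0, 0.2]
finger_gap: 85.5
1.95 [599.45905516  21.73223332 250.4173494 ] [ 1.79987490e+02 -6.20528427e-04 -1.69927181e+02] [599.52822729  21.743617   250.53909095] [-2.82729451e+00  7.25952750e+00  8.46518815e+01  1.20621410e-02
  8.80919888e+01 -1.02900516e+02]
```

View pics/w1.png

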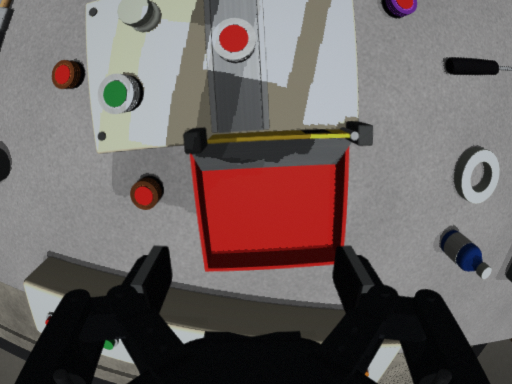

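The wrist view shows the red mark in the lane at (233,39), green at (116,94), the jar at (140,10), the posts at (195,140) and (362,132), the yellow flap between them, and the tray below. Now I'll measure these.

```bash
python3 - <<'E'
from h import *
im=cv2.imread('pics/w1.png'); hsv=cv2.cvtColor(im,cv2.COLOR_BGR2HSV);T=np.load('T1.npy')
def cen(mask,box):
    m=np.zeros_like(mask);x0,y0,x1,y1=box;m[y0:y1,x0:x1]=mask[y0:y1,x0:x1]
    c=max(cv2.findContours(m,cv2.RETR_EXTERNAL,cv2.CHAIN_APPROX_NONE)[0],key=cv2.contourArea)
    return cv2.minAreaRect(c),c
red=cv2.inRange(hsv,(0,180,120),(8,255,255))|cv2.inRange(hsv,(172,180,120),(180,255,255))
gr=cv2.inRange(hsv,(45,120,60),(80,255,255))
ye=cv2.inRange(hsv,(22,120,80),(35,255,255))
R1,_=cen(red,(210,15,260,65));G,_=cen(gr,(95,70,140,120));Y,yc=cen(ye,(200,120,365,155))
print(R1,G,Y)
dark=cv2.inRange(hsv,(0,0,0),(180,255,60))
for b in [(183,120,210,160),(345,115,378,150)]: print(cen(dark,b)[0])
print('red',toplane('wrist',R1[0],110,T),'green',toplane('wrist',G[0],110,T))
c=cv2.resize(im[0:170,80:380],None,fx=2.6,fy=3,interpolation=cv2.INTER_CUBIC);cv2.imwrite('pics/w1c.png',cv2.resize(im[0:170,80:380],None,fx=2.6,fy=2.6,interpolation=cv2.INTER_CUBIC))
E
```

```text
((233.50003051757812, 37.99998474121094), (26.16295051574707, 26.162948608398438), 45.0) ((114.5, 93.5), (25.0, 21.0), 90.0) ((278.470458984375, 137.23191833496094), (4.9578728675842285, 141.2032928466797), 87.79740142822266)
((196.32177734375, 142.7178192138672), (29.950620651245117, 24.975435256958008), 84.2894058227539)
((358.0, 127.0), (12.0, 26.0), 90.0)
red [469.00803987 -17.43873206 110.        ] green [ 533.29002685 -123.5046957   110.        ]
```

View pics/w1c.png

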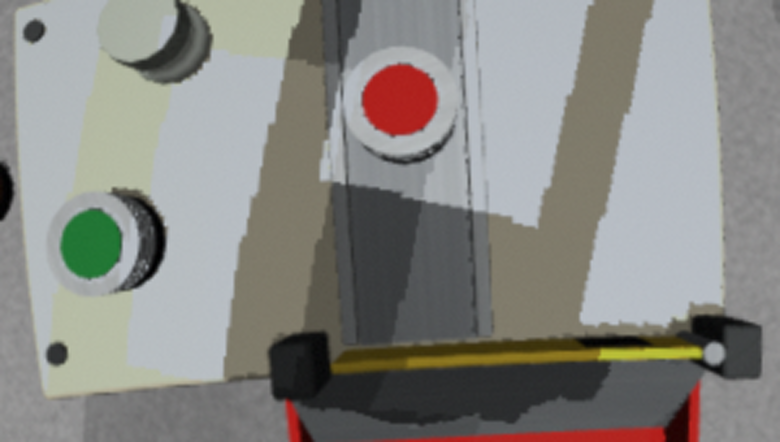

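```bash
python3 - <<'E'
from h import *
T=np.load('T1.npy')
f=lambda u,v:(u/2.6+80-.3,v/2.6-.3)
pts=[((0,90),(714,353),121),((8,-182),(46,397),80),((0,-44),(331,367),120),((-4,11),(485,336),86),((-4,-41),(350,343),86)]
W=[toplane('wrist',f(*p[1]),p[2],T) for p in pts];st=[p[0] for p in pts]
th,t,Q,res=fit(st,W);print(np.degrees(th),t,np.round(res,1))
inv=lambda P:np.round(Q.T@(np.array(P)[:2]-t),1)
print('red',inv([469,-17.4]),'green',inv([533.3,-123.5]))
for q,z in [((722,300),80),((711,20),80),((487,200),86),((344,200),86),((330,50),86),((468,50),86)]: print(q,inv(toplane('wrist',f(*q),z,T)))
# prior yaw check projections in scene/top
for P in [(-170,110,80),(-170,-182,80),(8,-182,80),(0,90,120),(-4,-15,80),(184,110,46),(184,-78,46)]:
    w=np.append(Q@np.array(P[:2])+t,P[2]); print(P,np.round(project('scene',w),1),np.round(project('top',w),1))
np.savez('st.npz',th=th,t=t)
for n in ('top','scene'):
    im=cv2.imread(f'pics/{n}0.png')
    for P in [(-170,110,80),(-170,-182,80),(8,-182,80),(0,90,120),(0,-44,120),(-4,8,80),(-4,-38,80),(-167,8,80),(-167,-38,80),(184,110,46),(184,-78,46)]:
        w=np.append(Q@np.array(P[:2])+t,P[2]);u,v=project(n,w);cv2.circle(im,(int(round(u*16)),int(round(v*16))),16,(255,0,255),-1,shift=4)
    x0,y0,x1,y1=(195,120,320,245) if n=='top' else (190,150,365,275)
    cv2.imwrite(f'pics/{n}chk.png',cv2.resize(im[y0:y1,x0:x1],None,fx=4.5,fy=4.5))
E
```

```text
12.918262575795785 [554.85864992  18.88068427] [[-0.1  0.7]
 [ 0.8 -2.6]
 [-0.1  0.4]
 [-0.4  0.8]
 [-0.2  0.7]]
red [-91.8 -16.2] green [ -52.8 -134. ]
(722, 300) [-15.9 107. ]
(711, 20) [-132.1  106.9]
(487, 200) [-55.9  13.1]
(344, 200) [-59.1 -40.4]
(330, 50) [-118.9  -42.8]
(468, 50) [-115.1    8.9]
(-170, 110, 80) [238.5 159.3] [224.5 238.1]
(-170, -182, 80) [193.6 235.3] [308.1 218.2]
(8, -182, 80) [260.6 256.5] [295.6 167.8]
(0, 90, 120) [291.9 167.9] [218.2 186.9]
(-4, -15, 80) [278.  204.3] [249.2 182.2]
(184, 110, 46) [355.  197.5] [202.7 140. ]
(184, -78, 46) [340.8 250.9] [254.4 128.2]
```

View pics/scenechk.png

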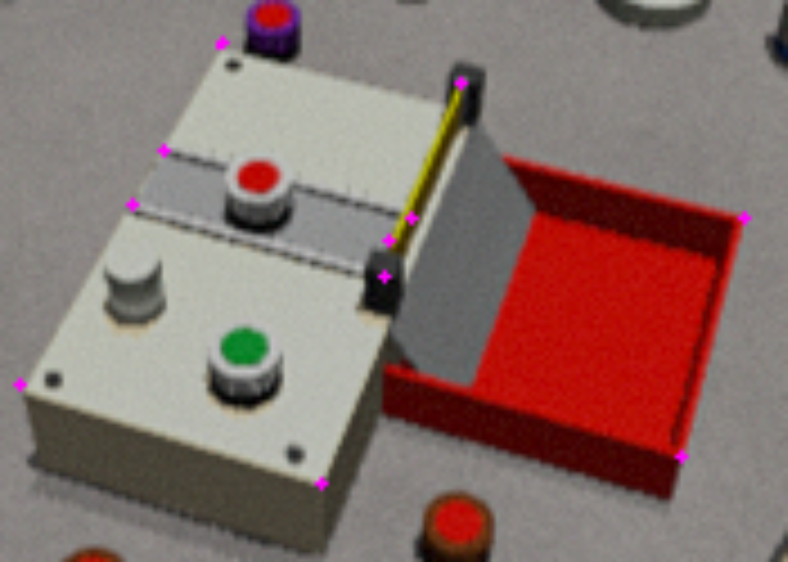

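```bash
python3 - <<'E'
from h import *
im=cv2.imread('pics/w1.png')
o=cv2.resize(im[220:384,80:430],None,fx=2.2,fy=2.2,interpolation=cv2.INTER_CUBIC)
o=cv2.convertScaleAbs(o,alpha=2.2,beta=20)
I=np.eye(4)
for z,c in [(11,(0,255,0)),(-2,(255,0,255))]:
  for y in (-57,-42.5,42.5,57):
    for x in (-11,11):
      u,v=project('wrist',np.array([x,y,z]),I); cv2.circle(o,(int((u-80+.3)*2.2),int((v-220+.3)*2.2)),2,c,-1)
cv2.imwrite('pics/w1f.png',o)
E
```

```text
(no output)
```

View pics/w1f.png

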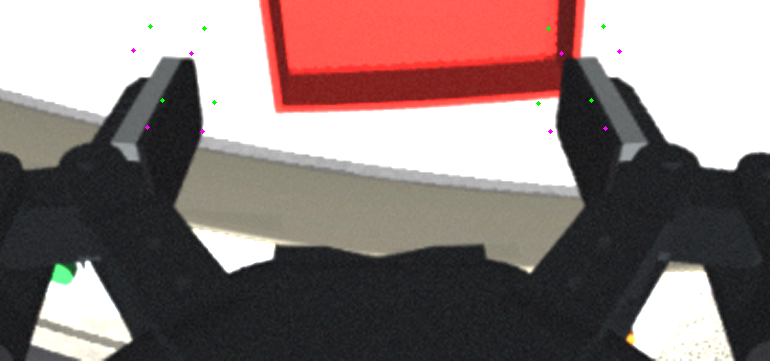

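```bash
cat >> h.py <<'E'
TH=np.radians(13.3);ORG=np.array([555.3,18.3])
QS=np.array([[np.cos(TH),-np.sin(TH)],[np.sin(TH),np.cos(TH)]])
H=46.25
def wp(bx,by,psi,z):
    p=np.radians(psi);u=np.array([np.sin(p),np.cos(p)])
    w=QS@(np.array([bx,by])+H*u)+ORG
    return [w[0],w[1],z],180+np.degrees(TH)-psi
def go(*a):
    pos,yaw=wp(*a);print(a,np.round(pos,1),round(yaw,1));return delta(pos,yaw)
def S(P): return QS.T@(np.array(P)[:2]-ORG)
def bpos():
    T=tcpT();a=T[:3,3]-H*T[:3,1];b=T[:3,3]+H*T[:3,1]
    s=telemetry.sense();print('t',round(s['time'],2),'B',np.round(S(a),1),'A',np.round(S(b),1),'z',round(T[2,3],1),'psi',round(180+np.degrees(TH)-s['tcp_rot'][2],1)%360,'F',np.round(s['ft_force'],1))
E
python3 -c "
from h import *
bpos();go(-132,-15,0,160)"
```

```text
t 2.0 B [ 41.2 -53. ] A [46.4 39.4] z 250.5 psi 3.1999999999999886 F [ 0.7  0.3 -0.3]
(-132, -15, 0, 160) [419.7  18.3 160. ] 193.3
shift cm [17.77  2.81  9.05] turn [ 0.     0.    -0.056]
```

```bash
python3 -m inch '[[[4,0.7,2],[0,0,-0.02],1],[[8,1.4,4],[0,0,-0.04],1],[[12,2.1,6],[0,0,-0.056],1],[[16,2.6,8.2],[0,0,-0.056],1],[[17.8,2.8,9],[0,0,-0.056],1],[[17.8,2.8,9],[0,0,-0.056],1],[[17.8,2.8,9],[0,0,-0.056],1]]'
python3 - <<'E'
from h import *
bpos();s=telemetry.sense();np.save('T2.npy',tcpT(s));im=viewer.snapshot('wrist');cv2.imwrite('pics/w2.png',im[:,:,::-1])
E
```

```text
time: 2.7
tool_pos: [420.4, 17.7, 161.2]
tcp_rot: [-180.0, 0.1, -166.8]
ft_force: [0.1, 0.1, -0.2]
finger_gap: 85.7
t 2.7 B [-131.4  -15.8] A [-131.3   76.7] z 161.2 psi 0.10000000000002274 F [ 0.1  0.1 -0.2]
```

View pics/w2.png

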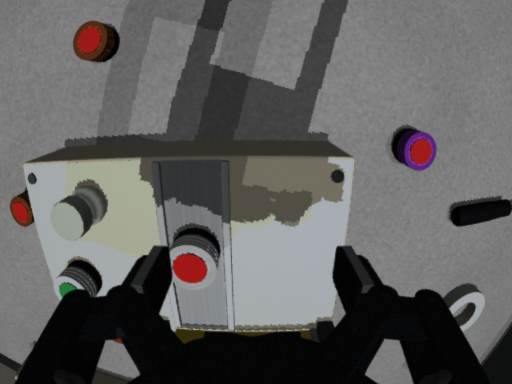

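```bash
python3 - <<'E'
from h import *
T=np.load('T2.npy')
for n,q,z in [('red',(190.5,268),110),('c(-170,-182)',(25,162),80),('c(-170,110)',(354,157),80),('rail -41',(158,162),86),('rail 11',(225,161),86)]:
    P=toplane('wrist',q,z,T);print(n,np.round(P,1),np.round(S(P),1))
im=cv2.imread('pics/w2.png')
cv2.imwrite('pics/w2c.png',cv2.resize(im[140:350,10:370],None,fx=2.2,fy=2.2,interpolation=cv2.INTER_CUBIC))
E
```

```text
red [468.1 -16.8 110. ] [-92.9 -14.1]
c(-170,-182) [ 429.6 -191.3   80. ] [-170.6 -175.1]
c(-170,110) [365.2  84.6  80. ] [-169.7  108.2]
rail -41 [401.4 -56.9  86. ] [-167.1  -37.7]
rail 11 [389.9  -8.5  86. ] [-167.1   12. ]
```

View pics/w2c.png

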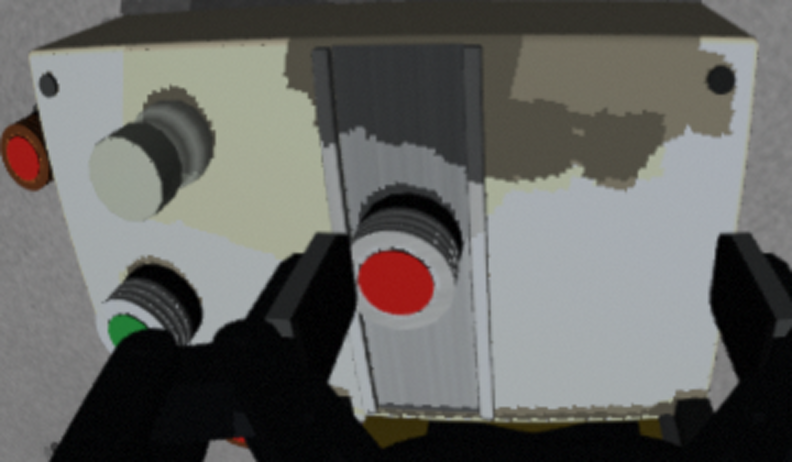

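```bash
python3 -c "
from h import *
go(-132,-14,0,88);go(-61,-14,0,88)"
```

```text
(-132, -14, 0, 88) [419.4  19.3  88. ] 193.3
shift cm [0.15 0.22 7.37] turn [-0.001  0.003 -0.001]
(-61, -14, 0, 88) [488.5  35.7  88. ] 193.3
shift cm [-6.95  0.23  7.39] turn [-0.001  0.003 -0.001]
```

```bash
python3 -m inch '[[[0.1,0.2,3],[0,0,0],1],[[0.1,0.2,5.5],[0,0,0],1],[[0.1,0.2,7],[0,0,0],1],[[0.1,0.2,7.3],[0,0,0],1],[[0.1,0.2,7.3],[0,0,0],1],[[0.1,0.2,7.3],[0,0,0],1]]'
python3 - <<'E'
from h import *
bpos();s=telemetry.sense();np.save('T3.npy',tcpT(s));im=viewer.snapshot('wrist');cv2.imwrite('pics/w3.png',im[:,:,::-1])
E
```

```text
time: 3.35
tool_pos: [419.8, 18.9, 88.7]
tcp_rot: [-180.0, 0.1, -166.8]
ft_force: [-0.4, 0.5, -0.3]
finger_gap: 85.2
t 3.35 B [-131.8  -14.5] A [-131.6   78. ] z 88.7 psi 0.10000000000002274 F [-0.4  0.5 -0.3]
```

View pics/w3.png

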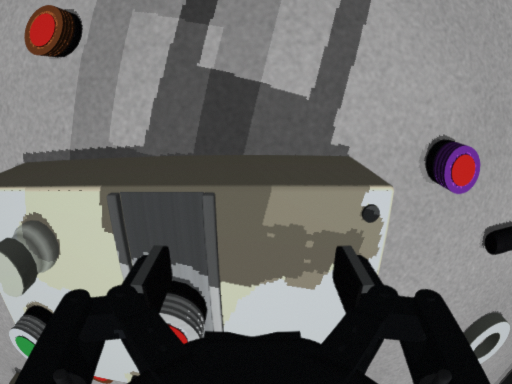

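```bash
python3 -m inch '[[[-0.5,0,0],[0,0,0],1],[[-1.2,0,0],[0,0,0],1],[[-2,0,0],[0,0,0],1],[[-2.8,0,0],[0,0,0],1],[[-3.6,0,0],[0,0,0],1],[[-4.4,0,0],[0,0,0],1],[[-5.2,0,0],[0,0,0],1],[[-5.9,0,0],[0,0,0],1],[[-6.4,0,0],[0,0,0],1],[[-6.8,0,0],[0,0,0],1],[[-7,0,0],[0,0,0],1],[[-7,0,0],[0,0,0],1]]'
python3 - <<'E'
from h import *
bpos();s=telemetry.sense();np.save('T4.npy',tcpT(s))
for n in ('wrist','scene','top'):
    im=viewer.snapshot(n)[:,:,::-1]
    if n=='scene': im=cv2.resize(im[130:275,190:365],None,fx=4,fy=4,interpolation=cv2.INTER_CUBIC)
    if n=='top': im=cv2.resize(im[120:245,195:320],None,fx=4.5,fy=4.5,interpolation=cv2.INTER_CUBIC)
    cv2.imwrite(f'pics/{n}4.png',im)
E
```

```text
time: 4.6
tool_pos: [486.7, 34.9, 87.3]
tcp_rot: [-180.0, 0.0, -166.8]
ft_force: [-0.8, -0.1, 0.5]
finger_gap: 85.6
t 4.6 B [-63.  -14.3] A [-62.8  78.2] z 87.3 psi 0.10000000000002274 F [-0.8 -0.1  0.5]
```

View pics/wrist4.png

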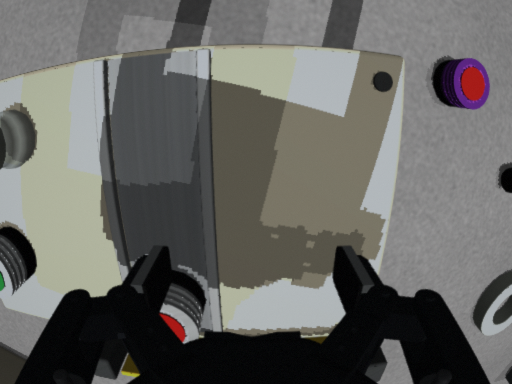

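View pics/scene4.png

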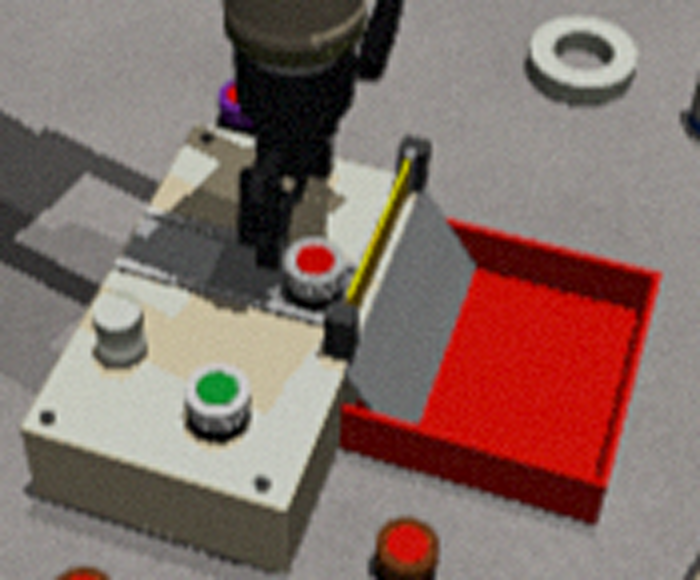

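View pics/top4.png

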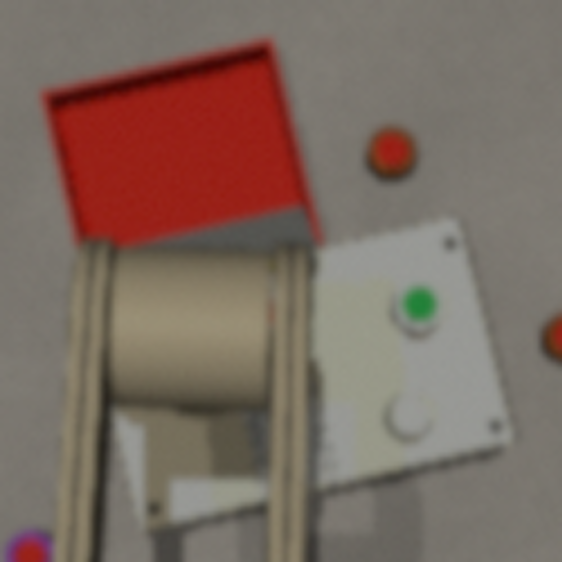

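```bash
python3 - <<'E'
from h import *
P=toplane('scene',(316/4+190-.4,259/4+130-.4),110);print(S(P))
P=toplane('scene',(258/4.5+190-.4,178/4.5+150-.4),110);print('orig',S(P))
E
python3 -c "
from h import *
for a in [(-64,-14,15,88),(-64,-14,27,88),(-64,-14,35,88),(-63,-12,45,88)]: go(*a)"
```

```text
[-31.38412171 -14.19264278]
orig [-91.61042198 -16.16038857]
(-64, -14, 15, 88) [497.6  36.2  88. ] 178.3
shift cm [-1.12 -0.13 -0.07] turn [-0.   -0.    0.26]
(-64, -14, 27, 88) [507.2  34.9  88. ] 166.3
shift cm [-2.02 -0.47 -0.07] turn [-0.     0.     0.469]
(-64, -14, 35, 88) [513.3  32.9  88. ] 158.3
shift cm [-2.57 -0.8  -0.07] turn [-0.     0.     0.609]
(-63, -12, 45, 88) [521.1  31.5  88. ] 148.3
shift cm [-3.29 -1.12 -0.07] turn [-0.     0.     0.783]
```

```bash
python3 -m inch '[[[-0.2,0,0],[0,0,0.07],1],[[-0.6,0,0],[0,0,0.16],1],[[-1.1,-0.1,0],[0,0,0.26],1],[[-1.5,-0.25,0],[0,0,0.36],1],[[-1.85,-0.4,0],[0,0,0.44],1],[[-2.1,-0.53,0],[0,0,0.5],1],[[-2.35,-0.68,0],[0,0,0.56],1],[[-2.57,-0.8,0],[0,0,0.61],1],[[-2.8,-0.9,0],[0,0,0.67],1],[[-3.03,-1.0,0],[0,0,0.73],1],[[-3.29,-1.12,0],[0,0,0.78],1],[[-3.29,-1.12,0],[0,0,0.78],1],[[-3.29,-1.12,0],[0,0,0.78],1]]'
python3 - <<'E'
from h import *
bpos();s=telemetry.sense();np.save('T5.npy',tcpT(s))
for n in ('wrist','scene'):
    im=viewer.snapshot(n)[:,:,::-1]
    if n=='scene': im=cv2.resize(im[130:275,190:365],None,fx=4,fy=4,interpolation=cv2.INTER_CUBIC)
    cv2.imwrite(f'pics/{n}5.png',im)
E
```

```text
time: 6.05
tool_pos: [520.2, 31.2, 86.7]
tcp_rot: [-179.9, -0.1, 148.6]
ft_force: [-2.0, -2.5, -3.4]
finger_gap: 85.6
t 6.05 B [-63.7 -12.2] A [ 1.4 53.5] z 86.7 psi 44.7 F [-2.  -2.5 -3.4]
```

View pics/wrist5.png

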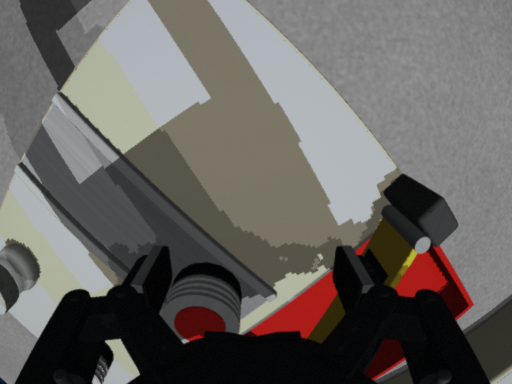

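View pics/scene5.png

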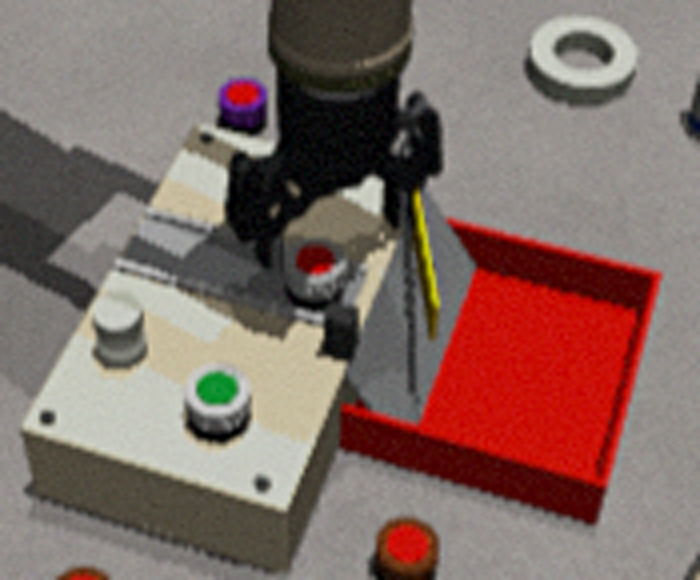

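The flap is held open at (430,265) in the scene crop, and the puck at (316,262) is still and short of the doorway. Next comes the push-through.

```bash
python3 -c "
from h import *
for a in [(-63.7,-12.2,44.7,86.7),(-52,-12.5,43,87),(-40,-13,40,87),(-28,-14,37,87),(-18,-14.5,34,87),(-12,-14.5,32,87),(-6,-14.5,30,87)]: go(*a)"
```

```text
(-63.7, -12.2, 44.7, 86.7) [520.2  31.2  86.7] 148.6
shift cm [ 0.02 -0.02  0.02] turn [-0.001 -0.001 -0.001]
(-52, -12.5, 43, 87) [530.5  34.3  87. ] 150.3
shift cm [-0.69  0.78 -0.02] turn [-0.001 -0.001 -0.03 ]
(-40, -13, 40, 87) [540.1  37.8  87. ] 153.3
shift cm [-1.34  1.58 -0.02] turn [-0.001 -0.001 -0.083]
(-28, -14, 37, 87) [549.9  40.6  87. ] 156.3
shift cm [-2.02  2.32 -0.02] turn [-0.001 -0.001 -0.135]
(-18, -14.5, 34, 87) [557.5  43.3  87. ] 159.3
shift cm [-2.53  2.95 -0.02] turn [-0.001 -0.001 -0.188]
(-12, -14.5, 32, 87) [561.8  45.2  87. ] 161.3
shift cm [-2.8   3.34 -0.02] turn [-0.001 -0.001 -0.222]
(-6, -14.5, 30, 87) [566.1  47.1  87. ] 163.3
shift cm [-3.07  3.73 -0.02] turn [-0.001 -0.001 -0.257]
```

```bash
python3 -m inch '[[[-0.3,0.35,0],[0,0,-0.013],1],[[-0.69,0.78,0],[0,0,-0.03],1],[[-1.0,1.18,0],[0,0,-0.055],1],[[-1.34,1.58,0],[0,0,-0.083],1],[[-1.68,1.95,0],[0,0,-0.11],1],[[-2.02,2.32,0],[0,0,-0.135],1],[[-2.28,2.63,0],[0,0,-0.16],1],[[-2.53,2.95,0],[0,0,-0.188],1],[[-2.67,3.15,0],[0,0,-0.205],1],[[-2.8,3.34,0],[0,0,-0.222],1],[[-2.8,3.34,0],[0,0,-0.222],1],[[-2.8,3.34,0],[0,0,-0.222],1]]'
python3 - <<'E'
from h import *
bpos();s=telemetry.sense();np.save('T6.npy',tcpT(s))
for n in ('wrist','scene'):
    im=viewer.snapshot(n)[:,:,::-1]
    if n=='scene': im=cv2.resize(im[130:275,190:365],None,fx=4,fy=4,interpolation=cv2.INTER_CUBIC)
    cv2.imwrite(f'pics/{n}6.png',im)
E
```

```text
time: 7.35
tool_pos: [562.7, 45.0, 87.5]
tcp_rot: [-180.0, 0.0, 161.2]
ft_force: [-1.8, -4.1, -1.2]
finger_gap: 85.6
t 7.35 B [-11.2 -14.9] A [37.9 63.5] z 87.5 psi 32.1 F [-1.8 -4.1 -1.2]
```

View pics/scene6.png

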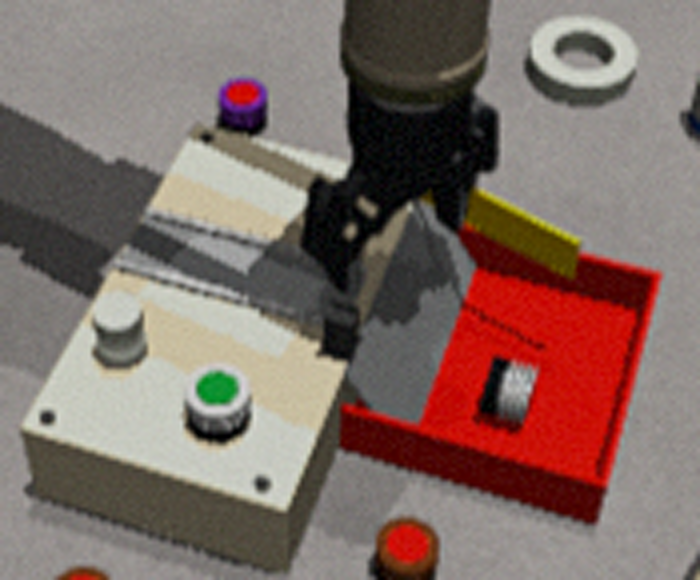

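View pics/wrist6.png

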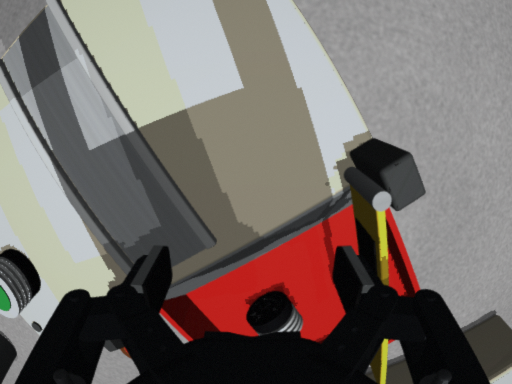

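The module is in the tray at (510,390) in the scene crop, lying on its side, and the flap is still held open. Now I'll retreat the way I came, letting the flap follow.

```bash
python3 -c "
from h import *
for a in [(-28,-14,37,88),(-45,-13,41,88),(-63,-12,44,88),(-66,-14,27,88),(-70,-14,10,88),(-80,-14,0,88),(-110,-14,0,88)]: go(*a)"
```

```text
(-28, -14, 37, 88) [549.9  40.6  88. ] 156.3
shift cm [ 1.07 -0.84 -0.05] turn [0.    0.001 0.086]
(-45, -13, 41, 88) [536.   36.2  88. ] 152.3
shift cm [ 2.24 -1.7  -0.05] turn [0.    0.001 0.155]
(-63, -12, 44, 88) [520.4  31.9  88. ] 149.3
shift cm [ 3.58 -2.61 -0.05] turn [0.    0.001 0.208]
(-66, -14, 27, 88) [505.2  34.4  88. ] 166.3
shift cm [ 5.09 -2.86 -0.06] turn [-0.     0.001 -0.089]
(-70, -14, 10, 88) [487.7  34.7  88. ] 183.3
shift cm [ 6.76 -3.4  -0.06] turn [-0.     0.001 -0.386]
(-80, -14, 0, 88) [470.   31.3  88. ] 193.3
shift cm [ 8.33 -4.3  -0.06] turn [-0.     0.001 -0.56 ]
(-110, -14, 0, 88) [440.8  24.4  88. ] 193.3
shift cm [10.87 -5.89 -0.06] turn [-0.     0.001 -0.56 ]
```

```bash
python3 -m inch '[[[0.5,-0.4,0],[0,0,0.04],1],[[1.07,-0.84,0],[0,0,0.086],1],[[1.65,-1.27,0],[0,0,0.12],1],[[2.24,-1.7,0],[0,0,0.155],1],[[2.9,-2.15,0],[0,0,0.18],1],[[3.58,-2.6,0],[0,0,0.2],1],[[3.95,-2.67,0],[0,0,0.13],1],[[4.35,-2.73,0],[0,0,0.06],1],[[4.72,-2.8,0],[0,0,-0.01],1],[[5.1,-2.86,0],[0,0,-0.09],1],[[5.5,-3,0],[0,0,-0.16],1],[[5.9,-3.12,0],[0,0,-0.23],1],[[6.3,-3.25,0],[0,0,-0.31],1],[[6.76,-3.4,0],[0,0,-0.386],1],[[7.5,-3.85,0],[0,0,-0.48],1],[[8.33,-4.3,0],[0,0,-0.56],1],[[9.3,-4.9,0],[0,0,-0.56],1],[[9.3,-4.9,0],[0,0,-0.56],1]]' && python3 -m inch '[[[0,0,-3],[0,0,0],1],[[0,0,-7],[0,0,0],1],[[0,0,-11],[0,0,0],1],[[3,0,-14],[0,0,0],1],[[6,0,-15],[0,0,0],1],[[6,0,-15],[0,0,0],1],[[6,0,-15],[0,0,0],1],[[6,0,-15],[0,0,0],1]]'
python3 - <<'E'
from h import *
bpos()
for n in ('top','scene'):
    im=viewer.snapshot(n)[:,:,::-1]
    if n=='scene': im=cv2.resize(im[130:275,190:365],None,fx=4,fy=4,interpolation=cv2.INTER_CUBIC)
    if n=='top': im=cv2.resize(im[100:265,165:345],None,fx=3.5,fy=3.5,interpolation=cv2.INTER_CUBIC)
    cv2.imwrite(f'pics/{n}7.png',im)
E
```

```text
time: 9.25
tool_pos: [457.4, 29.2, 87.0]
tcp_rot: [180.0, -0.0, -166.7]
ft_force: [0.1, 0.1, -0.0]
finger_gap: 85.3
time: 10.05
tool_pos: [400.6, 15.4, 236.7]
tcp_rot: [180.0, -0.0, -166.7]
ft_force: [0.1, -0.1, 0.7]
finger_gap: 85.4
t 10.05 B [-151.3  -13.5] A [-151.3   79. ] z 236.7 psi 0.0 F [ 0.1 -0.1  0.7]
```

View pics/scene7.png

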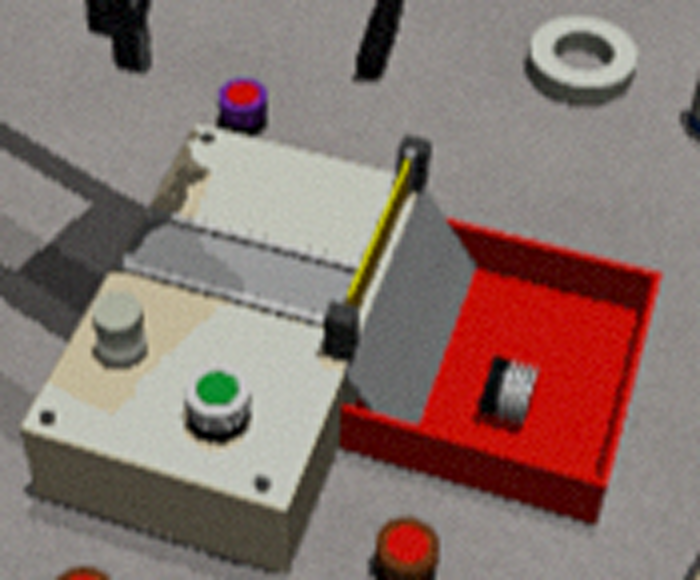

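View pics/top7.png

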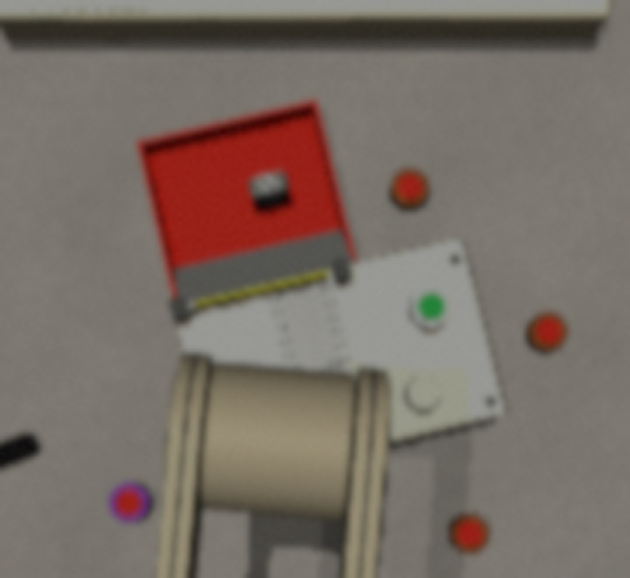

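The module rests in the tray, the flap is shut, the good module and jar haven't moved, and the arm is clear, so I'm handing in.

```bash
python3 -c "
from bench import r
print(r.hand_in())"
```

```text
the job is handed in; nothing more can be done
None
```

The failed module is in the red tray and the flap has shut behind it. The job took about 10 s of the 38 s allowed and has been handed in; no verdict is reported.

- **How it was done:** One finger slid the module along the lane to about 12 mm short of the flap. The other finger then pushed the flap open from the pad side and held it. While it held, the first finger pushed the module through the doorway. I backed out along the same path so the flap closed with the fingers, then lifted clear.
- **Order:** The module's first 60 mm or so of travel came before the flap was open, because the two fingers cannot span from its starting place to the flap. It went through the doorway only while the flap was held open.
- **Last checks:** In the last scene and top pictures the flap looks shut and the lane is empty. The good module, the jar and the other things in view had not moved. The module lies on its side in the tray. The wrist force read near zero, and the highest value printed was about 5 N.
- **Disagreements:** The station position came out up to 5 mm apart between the cameras, and its yaw differed by about 0.7°. I settled it with a close wrist view, in which the deck's left corner and the rails still came out up to 7 mm off in y. I judged that the module never touched the flap from its position before and after the push, not from a view of the passage itself.

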